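# Square a test panel into the fixture corner, clamp it and check that it holds

### The job

Pick up the olive-primed test panel, lay it on the plate of the toggle clamp with the orange handle, its long side along the long fence, and slide it gently home into the corner until it lies flat and flush against both the long fence and the end stop. Press that orange handle right down, past its dead centre to its stop, so that the rubber foot locks on the panel. Then check the grip: from the fence side, lean a closed fingertip against the panel's overhanging end, away from the fence, with a proof push of about 9 N (at least 6 N, at most 12 N), and leave the panel clamped and still home, with the other things on the bench undisturbed.

Things in the scene. Friction and masses are not known exactly. Their poses are not given: they have to be found in the camera images.
- fixture: aluminium plate 120 (x) x 184 (y) x 12 mm fixed to the bench, carrying a toggle clamp with an orange handle (the clamp with a red lever farther back is not used). Origin: centre of the plate's underside, z up. Clamp frame: x -27..27, y -71..-5, to z 54 mm. Open, the arm stands upright at x -7..7, to z 108, the foot jutting to y 13 at z 89..108; shut, the foot presses at x 0, y 35
- clamp_handle (a joint): handle angle h, rad: 0 open (handle nearly upright), growing as it is pressed towards the fixture's -y and down; dead centre at 1.25, stop at 1.35 (handle nearly level). Shut means past dead centre and on the stop; short of it the clamp springs open. Light (0.05 N m friction) until about 0.9, then up to about 0.5 N m to squeeze the sprung foot, which ends at about 25 N
- handle_point (a point): point on the axis of the round orange grip (15 mm thick), 80 mm from the handle's pivot, 20 mm from the grip's outer and 46 mm from its inner end. In the frame of fixture the pivot runs along x at y -59, z 45 mm, and with e = 1.49 - h (h the handle angle) this point is at x 0, y = -59 - 80 cos e, z = 45 + 80 sin e (mm). Press on the side that faces the work and follow the arc
- clamp_foot: black rubber foot, 18 mm wide, sprung, on the end of the clamp arm; origin in the middle of its pressing face, its z away from the panel
- fence: L-shaped dark steel fence 13 mm high, axes as the plate's. Origin: inner corner, on the plate's top (plate frame 50, 10, 12 mm). Long fence: along x from -90 to -10, face at y 0, 14 mm thick towards -y. End stop: along y from 6 to 54, face at x 0, 10 mm thick towards +x. Panel home: x -150..0, y 0..50, centre (-75, 25), near end overhanging the plate by 40 mm, the long fence by 60 mm
- panel_center (a point): centre, half-way up, of the test panel: loose aluminium panel 150 (its x) x 50 (its y) x 10 mm, 0.14 to 0.27 kg, olive primer, a bare strip at one end and a small hanging hole at the other; either end may go first. Starts flat on the bench, left of the fixture. It can be gripped across its 50 mm width, but beside the fence there is no room for a finger
- calliper: bystander: steel sliding calliper lying flat, 69 x 208 x 13 mm, origin under its centre
- jar: bystander: white plastic jar with a red lid, 59 mm wide, 72 mm tall, origin under its centre
- weight: bystander: brass weight, 34 mm wide, 23 mm tall, origin under its centre

How it is judged:
On the way, in this order (a step that is already met when the one before it is completed fails the run):
1. the panel lies flat on the plate, home in the corner (within 1.5 mm of both fences and square), the clamp still open (x of panel_center in the frame of fence between -0.0765 and -0.072 m and y of panel_center in the frame of fence between 0.022 and 0.0265 m and z of panel_center in the frame of fence below 0.007 m and angle between the x axis of panel_center and the x axis of fence, either way round below 0.025 rad and value of joint clamp_handle below 0.8 rad), for 0.2 s.
2. the clamp is locked on the panel (handle past dead centre, foot pressing with more than 15 N), which is still home (x of panel_center in the frame of fence between -0.0765 and -0.072 m and y of panel_center in the frame of fence between 0.022 and 0.0265 m and z of panel_center in the frame of fence below 0.007 m and angle between the x axis of panel_center and the x axis of fence, either way round below 0.025 rad and value of joint clamp_handle above 1.27 rad and contact force between clamp_foot and panel above 15 N), for 0.3 s.
3. the overhanging end is pressed from the fence side with more than 6 N, and the panel stays home (all of step 2 and contact force between the fingers and panel above 6 N and y of the grasp point in the frame of fence below 0 m), for 0.1 s.
At the end, for the whole second after the job is handed in: the panel lies flat on the plate, within 1.5 mm of the long fence and of the end stop and square to them within 0.025 rad, at rest, with the clamp locked on it (handle beyond 1.27 rad, foot pressing with more than 15 N) (all of step 2 and linear speed of panel below 0.01 m/s); the robot touches nothing.
It fails at once if the panel is rammed against the fence (more than 40 N) (contact force between fence and panel above 40 N).
It fails at once if a bystander is shifted by more than 20 mm (distance of any of calliper, jar, weight from where it was at the start of the episode above 0.02 m).
It fails at once if the clamped panel is pushed with more than 13 N (value of joint clamp_handle above 1.27 rad and contact force between the fingers and panel above 13 N).
It also fails if it takes over 67 s, if anything falls off the work surface, if the arm or the gripper's body presses on something with over 40 N, if the wrist force passes 120 N, or if a joint passes its speed limit or range.

### The arm

A 6-joint arm with a two-finger parallel gripper is mounted at the origin on a cart in front of the work surface, level with it; the furniture and walls round the work are solid. World frame = base frame: x ahead of the robot, y to its left, z up, the work surface at z = 0. Lengths are in m, angles in rad, forces in N, time in s.
With the tool pointing down it reaches from about 0.35 to 0.775 m from the base axis. Payload 7.3 kg.
Tool frame: the origin (TCP) lies at the very end of the fingers, on their centre line; the grasp point (between the pads) lies 19 mm behind it (robot.hold_point_z is the distance from the TCP to the grasp point, in m); z points along the fingers, y is the direction in which the jaws open and shut (so a half turn about z gives the same grasp; the last joint's range is limited). The gripper opens to 92 mm and grips with 3 to 60 N. Pads are 19 mm wide; open, the fingers measure 130 mm over their backs; the gripper's body (75 mm by 190 mm) begins 47 mm behind the grasp point.
Start: joints at [-1.431, 0.342, 1.524, -0, 1.275, -0.146], TCP at [0.148, -0.504, 0.227] pointing down, gripper open.
Joint ranges: [-2.53, 2.53], [-0.77, 2.02], [0.04, 2.7], [-1, 4.14], [0.28, 2.66], [-3.11, 3.11]. Speed limits (rad/s): [2.57, 2.57, 3.14, 3.14, 3.14, 3.14].

### API

Orientations are given as [roll, pitch, yaw] about the fixed x, y, z axes, in that order (R = Rz(yaw) Ry(pitch) Rx(roll)).
In Python, from cell import monitor, viewer, robot gives the robot as it stands.
- The arm moves only by the tool move_arm, never from a script. Its argument "deltas" is a list of rows, each an object of numbers: "x", "y", "z": the shift along the tool's x, y, z in m; "wx", "wy", "wz": the turn, a rotation vector about the tool's x, y, z in degrees; "hand": the opening, from 0 (shut) to 1 (fully open). In form: [{"x": .., "y": .., "z": .., "wx": .., "wy": .., "wz": .., "hand": ..}, ...]. A call has 1 to 8 rows; each row is the pose to reach, as a shift and turn from the pose commanded when the call began, along the tool's axes at that moment; what a row does not reach only later rows make up. A row lasts 1/8 s, in which the tool goes at most 62.5 mm and 10.7 degrees, less where a joint would pass 70% of its speed; a pose out of reach is approached as far as the arm can. A call with a gripper value outside its range is refused whole. The fingers move at their own pace and stop on an object; "grip_force" is the grip in N (left out, the last holds). Time passes only in rows, so rows that repeat a pose let the fingers close. It gives the time, the measured TCP pose, the force and the opening at its end, in the units of the state.
- monitor.observe(): the state, without advancing time (a new reading comes with each control period).
- viewer.read_camera(name): name is "scene" or "top"; returns the picture (480x640x3 uint8, red, green, blue); there is no depth.
- viewer.camera_params(name): a dict with "camera_matrix" (3x3 intrinsics, pixels), "R" (3x3) and "t" (3): a world point X has camera coordinates R X + t. Camera axes: x right, y down, z forward; pixel columns grow to the right and rows downward; lengths in m; the calibration is good to about 2 mm. A picture is of the moment at which its call begins. camera_params takes no time and is no camera call.
- robot.hand_in(): hands the job in, once; it reports no verdict.
The state is a dict: "time": time; "qpos": joint angles; "qvel": joint speeds; "joint_efforts": joint torques, N m; "tool_pos": TCP position; "tool_rot": TCP orientation; "contact_force": force on the tool from outside, world axes, zero at the start; "torque": the same for the moment, N m; "opening": finger opening in m.
Only numpy, scipy, OpenCV 4.12 (cv2) and the standard library are available. Lean on these libraries where they do the work, as an engineer would, in place of code of your own. Each camera call takes 0.05 s, during which the arm holds its last target. There are 200 camera calls.

## Working session

There is one attempt and no reset: what is moved stays moved. The work goes in short steps, Python scripts to look and compute and a tool call to move; the robot and the scene stay as the last step left them, time stands still between calls to the robot, and variables do not carry over. Pictures are saved under pics/ and viewed, about 8 in all and at most 12, crops included, and the job is handed in when it is done.

Besides the shell and the picture viewer there is one more tool, called as a command line: name --argument value ..., lists and objects as JSON in quotes. move_arm: Moves the arm, as the interface text tells. Its arguments: {"type":"object","properties":{"deltas":{"type":"array","items":{"type":"object","properties":{"x":{"type":"number"},"y":{"type":"number"},"z":{"type":"number"},"wx":{"type":"number"},"wy":{"type":"number"},"wz":{"type":"number"},"hand":{"type":"number"}}}},"grip_force":{"type":"number"}},"required":["deltas"]}

```bash
ls; mkdir -p pics; python3 - <<'E'
from cell import monitor, viewer, robot
import cv2
for n in("scene","top"):
    cv2.imwrite(f"pics/{n}0.png",viewer.read_camera(n)[:,:,::-1]); p=viewer.camera_params(n); print(n,p)
print(monitor.observe(), robot.hold_point_z)
E
```

```text
pics
scene {'camera_matrix': array([[453.86025009,   0.        , 319.92634602],
       [  0.        , 453.86025009, 243.21849415],
       [  0.        ,   0.        ,   1.        ]]), 'R': array([[-0.87019447, -0.49222833, -0.02174516],
       [-0.23829894,  0.45908909, -0.85583341],
       [ 0.43124842, -0.73955965, -0.51679428]]), 't': array([0.62986718, 0.19267773, 0.84573952])}
top {'camera_matrix': array([[494.09402527,   0.        , 325.42938384],
       [  0.        , 494.09402527, 249.51998721],
       [  0.        ,   0.        ,   1.        ]]), 'R': array([[-0.01526378, -0.99980136,  0.01281634],
       [-0.98826184,  0.01313653, -0.15220367],
       [ 0.15200508, -0.01498911, -0.98826605]]), 't': array([0.13505814, 0.64934223, 1.07947508])}
{'time': 0.1, 'qpos': array([-1.43097801e+00,  3.42617846e-01,  1.52488934e+00, -1.80138177e-05,
        1.27540695e+00, -1.45980756e-01]), 'qvel': array([ 0.0009256 ,  0.00034749, -0.00181555, -0.00149343, -0.00037847,
        0.00105004]), 'joint_efforts': array([ 1.63678629e-03, -4.32005095e+01, -2.44694227e+01,  7.18873017e-02,
        5.25650347e-02, -4.98915529e-05]), 'tool_pos': array([ 0.14798643, -0.5033449 ,  0.22614396]), 'tool_rot': array([-3.14028272e+00, -1.75183005e-04,  2.85804215e-01]), 'contact_force': array([-1.19307844,  0.04802925,  0.22323023]), 'torque': array([-0.00587971,  0.00407184,  0.01068096]), 'opening': 0.09141932224828761} 0.0188
```

View pics/top0.png

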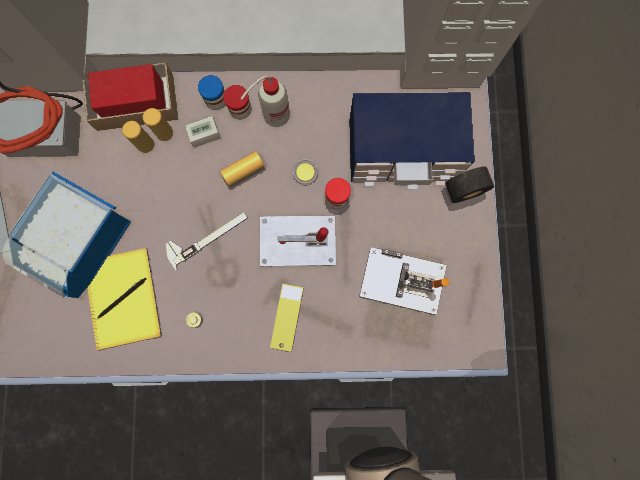

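View pics/scene0.png

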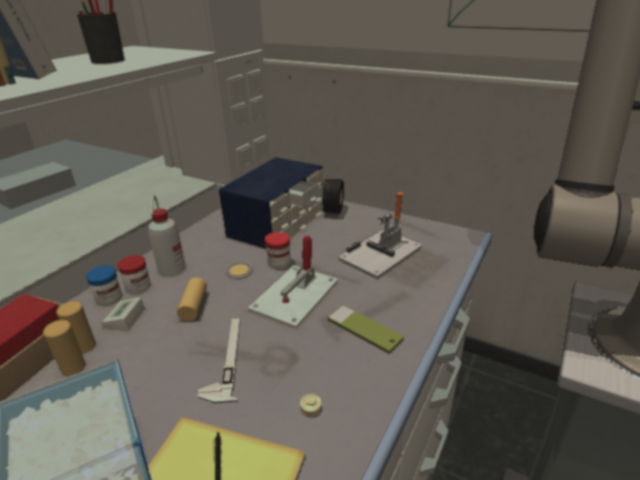

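The top view shows the fixture at about (403,281), with the handle towards the right (world −y) and the end stop at (393,253). The panel lies at (287,317), the red clamp at (298,241), the jar at (338,192), the weight at (194,320) and the calliper at (205,240). I'll enlarge the work area for the corners.

```bash
cat > h.py <<'E'
import numpy as np, cv2
from cell import monitor, viewer, robot
from scipy.spatial.transform import Rotation as Rn
def px2w(n,uv,z):
    p=viewer.camera_params(n); K,R,t=p["camera_matrix"],p["R"],p["t"]
    uv=np.atleast_2d(uv).astype(float); d=np.c_[uv,np.ones(len(uv))]@np.linalg.inv(K).T@R
    c=-R.T@t; return c+d*((z-c[2])/d[:,2])[:,None]
def w2px(n,X):
    p=viewer.camera_params(n); q=(np.atleast_2d(X)@p["R"].T+p["t"])@p["camera_matrix"].T
    return q[:,:2]/q[:,2:]
def rect(mask):
    c=max(cv2.findContours(mask,cv2.RETR_EXTERNAL,cv2.CHAIN_APPROX_NONE)[0],key=cv2.contourArea)
    return cv2.minAreaRect(c)
E
python3 - <<'E'
from h import *
im=cv2.imread("pics/top0.png")
cv2.imwrite("pics/c1.png",cv2.resize(im[235:360,260:460],None,fx=4,fy=4,interpolation=cv2.INTER_CUBIC))
hsv=cv2.cvtColor(im,cv2.COLOR_BGR2HSV)
# panel: olive colour or bare strip; plate: bright, unsaturated
for nm,m,(a,b,c,d),z in (("olive",(hsv[...,1]>90)&(hsv[...,0]>18)&(hsv[...,0]<40),(262,275,310,355),.01),
   ("panel",((hsv[...,1]>90)&(hsv[...,0]>18)&(hsv[...,0]<40))|((hsv[...,2]>185)),(262,275,310,355),.01),
   ("plate",(hsv[...,2]>165)&(hsv[...,1]<40),(350,240,460,325),.012)):
    k=np.zeros(m.shape,np.uint8); k[b:d,a:c]=255; k[~m]=0
    k=cv2.morphologyEx(k,cv2.MORPH_CLOSE,np.ones((3,3)))
    r=rect(k); bx=cv2.boxPoints(r); w=px2w("top",bx,z); print(nm,r); print(bx.round(1).tolist(), w.round(4).tolist(), w.mean(0), np.linalg.norm(w-np.roll(w,1,0),axis=1))
E
```

```text
olive ((285.4202575683594, 322.6620178222656), (21.789175033569336, 54.21957778930664), 10.954063415527344)
[[269.6000061035156, 347.20001220703125], [279.8999938964844, 294.0], [301.29998779296875, 298.1000061035156], [291.0, 351.29998779296875]] [[0.4326, 0.2565, 0.01], [0.5539, 0.2328, 0.01], [0.5436, 0.1831, 0.01], [0.4225, 0.2076, 0.01]] [0.4881182  0.22004126 0.01      ] [0.04992829 0.12362083 0.05075812 0.12352644]
panel ((286.3818664550781, 317.120361328125), (21.845338821411133, 65.4892349243164), 10.784297943115234)
[[269.5, 347.20001220703125], [281.79998779296875, 282.8999938964844], [303.20001220703125, 287.0], [291.0, 351.29998779296875]] [[0.4325, 0.2567, 0.01], [0.5796, 0.2284, 0.01], [0.5694, 0.1783, 0.01], [0.4225, 0.2076, 0.01]] [0.50099343 0.2177386  0.01      ] [0.05005592 0.14983486 0.05106462 0.14972263]
plate ((403.2349853515625, 280.4130859375), (79.30686950683594, 50.44694900512695), 13.392498016357422)
[[358.79998779296875, 295.79998779296875], [370.5, 246.6999969482422], [447.70001220703125, 265.1000061035156], [436.0, 314.1000061035156]] [[0.5469, 0.0492, 0.012], [0.6622, 0.0186, 0.012], [0.616, -0.1621, 0.012], [0.5019, -0.1288, 0.012]] [ 0.5817622  -0.05579488  0.012     ] [0.18359952 0.11927046 0.18645513 0.11889691]
```

View pics/c1.png

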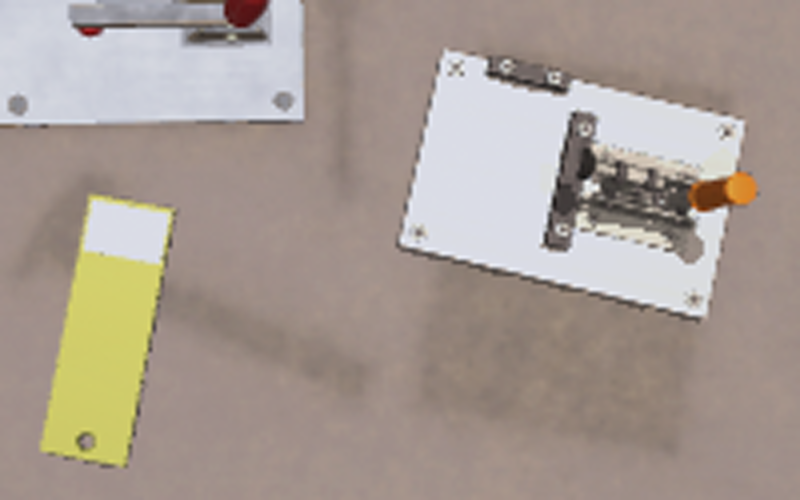

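```bash
cat >> h.py <<'E'
def quad(mask,trim=.12):
    """subpixel quad: line fit to contour points near each side of the min-area box"""
    c=max(cv2.findContours(mask,cv2.RETR_EXTERNAL,cv2.CHAIN_APPROX_NONE)[0],key=cv2.contourArea)[:,0].astype(float)
    b=cv2.boxPoints(cv2.minAreaRect(c.astype(np.float32))).astype(float); L=[]
    for i in range(4):
        a,e=b[i],b[(i+1)%4]; l=np.linalg.norm(e-a); u=(e-a)/l; n=np.array([-u[1],u[0]])
        s=(c-a)@u; d=(c-a)@n; p=c[(abs(d)<5)&(s>trim*l)&(s<(1-trim)*l)]
        vx,vy,x,y=cv2.fitLine(p.astype(np.float32),cv2.DIST_HUBER,0,.01,.01).ravel()
        L.append(np.cross([x,y,1],[x+vx,y+vy,1]))
    P=[np.cross(L[i-1],L[i]) for i in range(4)]; return np.array([q[:2]/q[2] for q in P])
def pose(q,long):
    """centre and yaw from 4 world corners; long: x axis is the long side"""
    e=[(q[1]-q[0]),(q[2]-q[1]),(q[2]-q[3]),(q[3]-q[0])]
    l=[np.linalg.norm(v) for v in e]; a=[]
    for i,v in enumerate(e):
        t=np.degrees(np.arctan2(v[1],v[0])); isx=(l[i]>np.mean(l))==long
        t=(t-(0 if isx else 90)+90)%180-90; a.append(t)
    w=np.array(l)**2; return q.mean(0),np.average(a,weights=w),a,l
def go(x,y,z,yaw):
    s=monitor.observe(); Rc=Rn.from_euler("xyz",s["tool_rot"]); Rt=Rn.from_euler("xyz",[np.pi,0,np.radians(yaw)])
    print("d",(Rc.inv().apply(np.array([x,y,z])-s["tool_pos"])).round(4),"w",(Rc.inv()*Rt).as_rotvec(degrees=True).round(1))
def fix(p,F):  # fixture-frame point (m) -> world; F=(x,y,yawdeg)
    c,s=np.cos(np.radians(F[2])),np.sin(np.radians(F[2])); return np.array([F[0]+c*p[0]-s*p[1],F[1]+s*p[0]+c*p[1],p[2]])
E
python3 - <<'E'
from h import *
im=cv2.imread("pics/top0.png"); im=cv2.resize(im,None,fx=4,fy=4,interpolation=cv2.INTER_CUBIC)
hsv=cv2.cvtColor(im,cv2.COLOR_BGR2HSV); ol=(hsv[...,1]>90)&(hsv[...,0]>18)&(hsv[...,0]<40)
for nm,m,(a,b,c,d),z,lg in (("panel",ol|(hsv[...,2]>185),(262,275,310,355),.01,True),("plate",(hsv[...,2]>165)&(hsv[...,1]<40),(350,240,460,325),.012,False)):
    k=np.zeros(m.shape,np.uint8); k[4*b:4*d,4*a:4*c]=255; k[~m]=0
    k=cv2.morphologyEx(k,cv2.MORPH_CLOSE,np.ones((9,9)))
    q=(quad(k)+.5)/4-.5; P=pose(px2w("top",q,z),lg); print(nm,*P)
    if nm=="panel": C=P
c,y=C[0],C[1]; u=np.array([np.cos(np.radians(y)),np.sin(np.radians(y))]); g=c[:2]-.038*u; print(g)
go(g[0],g[1],.10,y)
E
```

```text
panel [0.50097921 0.21760864 0.01      ] -11.256156606190979 [np.float64(-11.08712573801985), np.float64(-11.618982615608616), np.float64(-11.35113793063043), np.float64(-11.563644893219418)] [np.float64(0.14968559131926504), np.float64(0.05008870199174571), np.float64(0.14963306676071603), np.float64(0.04939876335247651)]
plate [ 0.58276865 -0.05346812  0.012     ] -13.780657464600552 [np.float64(-12.471542160521878), np.float64(-14.02536981392899), np.float64(-14.208925183862505), np.float64(-13.897747100070717)] [np.float64(0.11985664301932905), np.float64(0.1885274292640961), np.float64(0.11940134115801096), np.float64(0.18489532616193846)]
[0.46371016 0.22502607]
d [ 0.5082 -0.6096  0.127 ] w [-0.1  0.  27.6]
```

move_arm --deltas '[{"x": 0.05, "y": -0.04, "wz": 4, "hand": 1}, {"x": 0.1, "y": -0.08, "wz": 8}, {"x": 0.15, "y": -0.12, "wz": 12}, {"x": 0.2, "y": -0.16, "wz": 16}, {"x": 0.25, "y": -0.2, "wz": 20}, {"x": 0.3, "y": -0.24, "wz": 24}, {"x": 0.345, "y": -0.28, "wz": 27.6}, {"x": 0.37, "y": -0.33, "wz": 27.6}]' --grip_force 60

```text
schema error: expected keys x, y, z, wx, wy, wz, hand
```

```bash
python3 -c "
from h import *
print(monitor.observe()); go(.4637,.225,.06,-11.3)"
```

```text
{'time': 0.1, 'qpos': array([-1.43097801e+00,  3.42617846e-01,  1.52488934e+00, -1.80138177e-05,
        1.27540695e+00, -1.45980756e-01]), 'qvel': array([ 0.0009256 ,  0.00034749, -0.00181555, -0.00149343, -0.00037847,
        0.00105004]), 'joint_efforts': array([ 1.63678629e-03, -4.32005095e+01, -2.44694227e+01,  7.18873017e-02,
        5.25650347e-02, -4.98915529e-05]), 'tool_pos': array([ 0.14798643, -0.5033449 ,  0.22614396]), 'tool_rot': array([-3.14028272e+00, -1.75183005e-04,  2.85804215e-01]), 'contact_force': array([-1.19307844,  0.04802925,  0.22323023]), 'torque': array([-0.00587971,  0.00407184,  0.01068096]), 'opening': 0.09141932224828761}
d [ 0.5082 -0.6096  0.167 ] w [-0.1  0.  27.7]
```

All keys are required in each row.

move_arm --deltas '[{"x": 0.05, "y": -0.04, "z": 0, "wx": 0, "wy": 0, "wz": 4, "hand": 1}, {"x": 0.1, "y": -0.08, "z": 0, "wx": 0, "wy": 0, "wz": 8, "hand": 1}, {"x": 0.15, "y": -0.12, "z": 0, "wx": 0, "wy": 0, "wz": 12, "hand": 1}, {"x": 0.2, "y": -0.16, "z": 0, "wx": 0, "wy": 0, "wz": 16, "hand": 1}, {"x": 0.25, "y": -0.2, "z": 0, "wx": 0, "wy": 0, "wz": 20, "hand": 1}, {"x": 0.3, "y": -0.24, "z": 0, "wx": 0, "wy": 0, "wz": 24, "hand": 1}, {"x": 0.34, "y": -0.28, "z": 0, "wx": 0, "wy": 0, "wz": 27.6, "hand": 1}, {"x": 0.37, "y": -0.33, "z": 0, "wx": 0, "wy": 0, "wz": 27.6, "hand": 1}]' --grip_force 60

```text
time: 1.1
tool_pos: [0.4109, -0.0809, 0.2265]
tool_rot: [3.142, -0.0, -0.197]
contact_force: [0.9, 0.1, 0.9]
opening: 0.0918
```

```bash
python3 -c "
from h import *
s=monitor.observe(); print(s['time'],s['tool_pos'],s['tool_rot'],s['contact_force']); go(.4637,.225,.06,-11.3)"
```

```text
1.1 [ 0.41093342 -0.0809244   0.22650651] [ 3.14156926e+00 -2.12394211e-04 -1.96548006e-01] [0.90056105 0.14376186 0.88247037]
d [-0.008  -0.3103  0.1665] w [ 0. -0.  0.]
```

move_arm --deltas '[{"x": -0.002, "y": -0.06, "z": 0, "wx": 0, "wy": 0, "wz": 0, "hand": 1}, {"x": -0.004, "y": -0.12, "z": 0.02, "wx": 0, "wy": 0, "wz": 0, "hand": 1}, {"x": -0.006, "y": -0.18, "z": 0.04, "wx": 0, "wy": 0, "wz": 0, "hand": 1}, {"x": -0.008, "y": -0.24, "z": 0.06, "wx": 0, "wy": 0, "wz": 0, "hand": 1}, {"x": -0.008, "y": -0.29, "z": 0.08, "wx": 0, "wy": 0, "wz": 0, "hand": 1}, {"x": -0.008, "y": -0.31, "z": 0.13, "wx": 0, "wy": 0, "wz": 0, "hand": 1}, {"x": -0.008, "y": -0.31, "z": 0.18, "wx": 0, "wy": 0, "wz": 0, "hand": 1}, {"x": -0.008, "y": -0.31, "z": 0.19, "wx": 0, "wy": 0, "wz": 0, "hand": 1}]'

```text
time: 2.1
tool_pos: [0.46, 0.2223, 0.0337]
tool_rot: [3.138, 0.006, -0.195]
contact_force: [0.4, 0.2, 1.3]
opening: 0.0919
```

```bash
python3 -c "
from h import *
im=viewer.read_camera('scene')[:,:,::-1]; cv2.imwrite('pics/s1.png',cv2.resize(im[220:420,230:490],None,fx=3,fy=3,interpolation=cv2.INTER_CUBIC))
s=monitor.observe(); print(s['time'],s['tool_pos']); go(.4637,.225,.002,-11.3)"
```

```text
2.15 [0.46091957 0.22230809 0.03448045]
d [ 0.0023 -0.0033  0.0325] w [0.1 0.3 0.1]
```

View pics/s1.png

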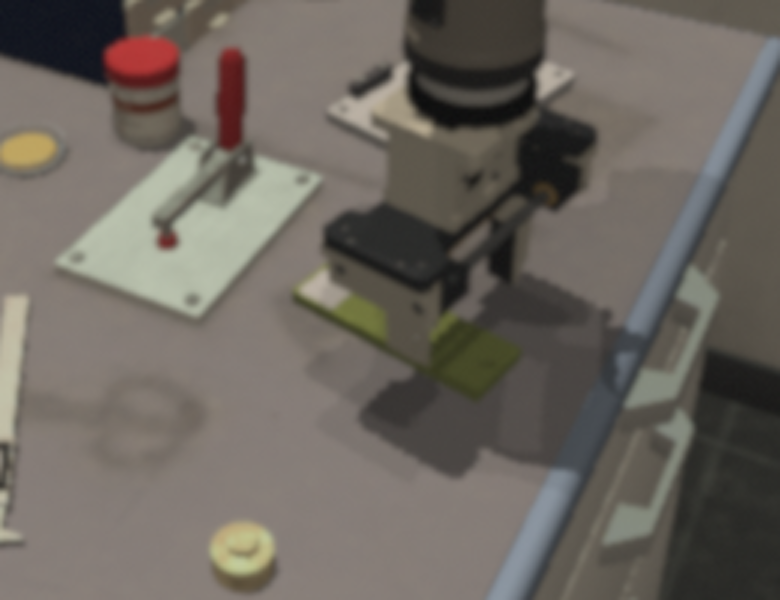

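The fingers straddle the panel at about (440,340) in the crop, towards its hole end, with the weight and jar well clear. I'll descend and grip.

move_arm --deltas '[{"x": 0.0, "y": -0.002, "z": 0.02, "wx": 0, "wy": 0, "wz": 0, "hand": 1}, {"x": 0.0, "y": -0.002, "z": 0.033, "wx": 0, "wy": 0, "wz": 0, "hand": 1}, {"x": 0.0, "y": -0.002, "z": 0.033, "wx": 0, "wy": 0, "wz": 0, "hand": 1}, {"x": 0.0, "y": -0.002, "z": 0.033, "wx": 0, "wy": 0, "wz": 0, "hand": 0.4}, {"x": 0.0, "y": -0.002, "z": 0.033, "wx": 0, "wy": 0, "wz": 0, "hand": 0.4}, {"x": 0.0, "y": -0.002, "z": 0.033, "wx": 0, "wy": 0, "wz": 0, "hand": 0.4}, {"x": 0.0, "y": -0.002, "z": 0.033, "wx": 0, "wy": 0, "wz": 0, "hand": 0.4}, {"x": 0.0, "y": -0.002, "z": 0.033, "wx": 0, "wy": 0, "wz": 0, "hand": 0.4}]' --grip_force 60

```text
time: 3.15
tool_pos: [0.4628, 0.2247, 0.0038]
tool_rot: [3.141, 0.0, -0.196]
contact_force: [0.3, 0.1, 0.8]
opening: 0.0487
```

```bash
python3 -c "
from h import *
s=monitor.observe(); print(s['time'],s['tool_pos'],s['contact_force'],s['opening'])
F=(.5828,-.0545,-14.1)
h=fix([.05-.113+-.004,.010+.025+.006,.05],F); print(h); go(*h,-14.1)"
```

```text
3.15 [0.46280357 0.22470165 0.00376002] [0.31766708 0.12826652 0.78853775] 0.04869489936593174
[0.52780679 0.00158696 0.05      ]
d [ 0.1072  0.2062 -0.0462] w [0.  0.  2.9]
```

move_arm --deltas '[{"x": 0, "y": 0, "z": -0.03, "wx": 0, "wy": 0, "wz": 0, "hand": 0.4}, {"x": 0, "y": 0.03, "z": -0.055, "wx": 0, "wy": 0, "wz": 0, "hand": 0.4}, {"x": 0.01, "y": 0.08, "z": -0.055, "wx": 0, "wy": 0, "wz": 1, "hand": 0.4}, {"x": 0.03, "y": 0.12, "z": -0.055, "wx": 0, "wy": 0, "wz": 2, "hand": 0.4}, {"x": 0.06, "y": 0.16, "z": -0.055, "wx": 0, "wy": 0, "wz": 2.9, "hand": 0.4}, {"x": 0.08, "y": 0.18, "z": -0.055, "wx": 0, "wy": 0, "wz": 2.9, "hand": 0.4}, {"x": 0.095, "y": 0.195, "z": -0.055, "wx": 0, "wy": 0, "wz": 2.9, "hand": 0.4}, {"x": 0.095, "y": 0.195, "z": -0.055, "wx": 0, "wy": 0, "wz": 2.9, "hand": 0.4}]'

```text
time: 4.15
tool_pos: [0.5185, 0.0143, 0.0584]
tool_rot: [3.142, 0.0, -0.248]
contact_force: [-0.1, 0.9, -3.0]
opening: 0.0488
```

```bash
python3 -c "
from h import *
a=viewer.read_camera('scene')[:,:,::-1];b=viewer.read_camera('top')[:,:,::-1]
f=lambda i:cv2.resize(i,(400,400),interpolation=cv2.INTER_CUBIC)
cv2.imwrite('pics/s2.png',np.hstack([f(a[180:340,310:470]),f(b[220:360,330:470])]))
s=monitor.observe(); print(s['time'],s['tool_pos'],s['tool_rot'],s['contact_force'],s['opening'])
go(.5278,.0016,.05,-14.1)"
```

```text
4.25 [0.51732159 0.0156679  0.05831474] [ 3.14157221e+00  1.59814340e-03 -2.46283291e-01] [ 0.09377093 -0.06896947 -2.29349666] 0.0492683749223799
d [0.0136 0.0111 0.0083] w [ 0.   0.1 -0. ]
```

View pics/s2.png

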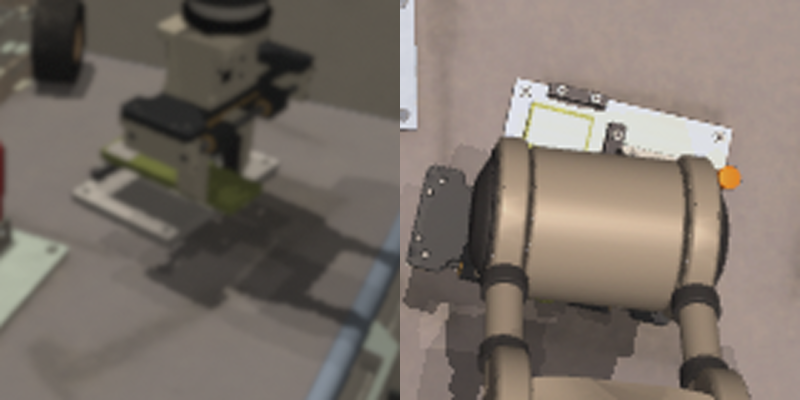

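```bash
python3 -c "
from h import *
F=(.5828,-.0545,-14.1)
inv=lambda w:(Rn.from_euler('z',-F[2],degrees=True).apply(w-[F[0],F[1],0])*1000).round(1)
print('panel far corners L,R',inv(px2w('top',[[375.5,256.75],[397.6,261.3]],.0645)))
# fence points measured in the first (unobstructed) crop c1: scale 4, offset 260,235
c1=lambda l:(np.array(l)+.5)/4-.5+[260,235]
print('stop near-edge L,R',inv(px2w('top',c1([[488,76],[565,92]]),.025)))
print('fence face far,near',inv(px2w('top',c1([[571,112],[544,246]]),.025)))
print('plate corners',inv(px2w('top',c1([[446,48],[745,121],[706,320],[398,246]]),.012)))
"
```

```text
panel far corners L,R [[30.  77.8 64.5]
 [31.4 27.2 64.5]]
stop near-edge L,R [[46.9 62.3 25. ]
 [48.  16.5 25. ]]
fence face far,near [[ 37.3  10.7  25. ]
 [-42.4   9.9  25. ]]
plate corners [[ 59.7  88.8  12. ]
 [ 57.9 -92.1  12. ]
 [-61.4 -92.4  12. ]
 [-60.7  90.9  12. ]]
```

move_arm --deltas '[{"x": 0.007, "y": 0.006, "z": 0.01, "wx": 0, "wy": 0, "wz": 0, "hand": 0.4}, {"x": 0.0125, "y": 0.012, "z": 0.022, "wx": 0, "wy": 0, "wz": 0, "hand": 0.4}, {"x": 0.0125, "y": 0.012, "z": 0.032, "wx": 0, "wy": 0, "wz": 0, "hand": 0.4}, {"x": 0.0125, "y": 0.012, "z": 0.037, "wx": 0, "wy": 0, "wz": 0, "hand": 0.4}, {"x": 0.0125, "y": 0.012, "z": 0.04, "wx": 0, "wy": 0, "wz": 0, "hand": 0.4}, {"x": 0.0125, "y": 0.012, "z": 0.041, "wx": 0, "wy": 0, "wz": 0, "hand": 0.4}, {"x": 0.0125, "y": 0.012, "z": 0.041, "wx": 0, "wy": 0, "wz": 0, "hand": 0.4}]'

```text
time: 5.12
tool_pos: [0.5274, 0.0004, 0.0179]
tool_rot: [3.142, -0.0, -0.246]
contact_force: [0.2, -0.9, -3.3]
opening: 0.049
```

move_arm --deltas '[{"x": 0, "y": 0, "z": 0.0015, "wx": 0, "wy": 0, "wz": 0, "hand": 0.4}, {"x": 0, "y": 0, "z": 0.0015, "wx": 0, "wy": 0, "wz": 0, "hand": 0.4}]'

```text
time: 5.38
tool_pos: [0.5275, 0.0003, 0.0164]
tool_rot: [3.142, -0.001, -0.246]
contact_force: [0.5, 0.3, -2.3]
opening: 0.0487
```

move_arm --deltas '[{"x": 0, "y": 0, "z": 0.0005, "wx": 0, "wy": 0, "wz": 0, "hand": 0.4}, {"x": 0, "y": 0, "z": 0.0005, "wx": 0, "wy": 0, "wz": 0, "hand": 0.4}, {"x": 0.001, "y": 0, "z": 0.0005, "wx": 0, "wy": 0, "wz": 0, "hand": 0.4}, {"x": 0.002, "y": 0, "z": 0.0005, "wx": 0, "wy": 0, "wz": 0, "hand": 0.4}, {"x": 0.003, "y": 0, "z": 0.0005, "wx": 0, "wy": 0, "wz": 0, "hand": 0.4}]' --grip_force 10

```text
time: 6.0
tool_pos: [0.53, -0.0004, 0.0158]
tool_rot: [3.141, 0.0, -0.246]
contact_force: [-4.8, 1.4, 2.3]
opening: 0.0496
```

move_arm --deltas '[{"x": 0.0005, "y": 0, "z": -0.0005, "wx": 0, "wy": 0, "wz": 0, "hand": 0.4}, {"x": 0.001, "y": 0, "z": -0.0005, "wx": 0, "wy": 0, "wz": 0, "hand": 0.4}, {"x": 0.001, "y": 0, "z": -0.0005, "wx": 0, "wy": 0, "wz": 0, "hand": 0.4}]'

```text
time: 6.38
tool_pos: [0.5301, -0.0003, 0.0158]
tool_rot: [3.141, 0.003, -0.246]
contact_force: [-4.4, 1.4, 0.6]
opening: 0.0495
```

move_arm --deltas '[{"x": 0.001, "y": 0, "z": 0, "wx": 0, "wy": 0, "wz": 0, "hand": 0.4}, {"x": 0.002, "y": 0, "z": 0, "wx": 0, "wy": 0, "wz": 0, "hand": 0.4}, {"x": 0.002, "y": 0, "z": 0, "wx": 0, "wy": 0, "wz": 0, "hand": 0.4}]'

```text
time: 6.75
tool_pos: [0.5303, -0.0004, 0.0157]
tool_rot: [3.141, 0.006, -0.246]
contact_force: [-10.3, 3.2, 5.4]
opening: 0.0499
```

```bash
python3 -c "
from h import *
b=viewer.read_camera('top')[:,:,::-1]
cv2.imwrite('pics/s3.png',cv2.resize(b[240:290,350:450],None,fx=8,fy=8,interpolation=cv2.INTER_CUBIC))
s=monitor.observe(); print(s['time'],s['tool_pos'],s['tool_rot'],s['contact_force'],s['opening'])"
```

```text
6.8 [ 5.30232455e-01 -3.96242521e-04  1.57131291e-02] [ 3.1411612   0.00640056 -0.24648644] [-9.66281101  3.32247965  5.14112148] 0.049726376331937036
```

View pics/s3.png

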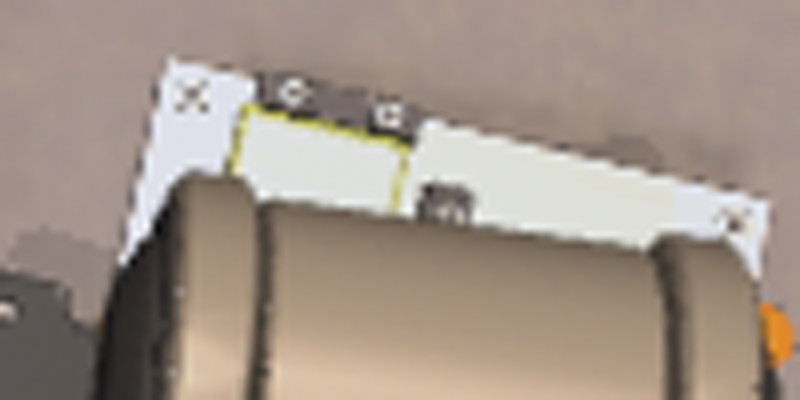

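The panel's far edge meets the end stop (crop rows 105–140). About 2.5 px (5 mm) of gap remains to the long fence. I'll relax, release and lift.

move_arm --deltas '[{"x": -0.002, "y": 0, "z": -0.0005, "wx": 0, "wy": 0, "wz": 0, "hand": 0.4}, {"x": -0.003, "y": 0, "z": -0.0005, "wx": 0, "wy": 0, "wz": 0, "hand": 0.7}, {"x": -0.003, "y": 0, "z": -0.0005, "wx": 0, "wy": 0, "wz": 0, "hand": 0.8}, {"x": -0.003, "y": 0, "z": -0.0005, "wx": 0, "wy": 0, "wz": 0, "hand": 0.8}, {"x": -0.003, "y": 0, "z": -0.02, "wx": 0, "wy": 0, "wz": 0, "hand": 0.8}, {"x": -0.003, "y": -0.02, "z": -0.06, "wx": 0, "wy": 0, "wz": -10, "hand": 0.5}, {"x": -0.003, "y": -0.05, "z": -0.07, "wx": 0, "wy": 0, "wz": -20, "hand": 0.1}, {"x": 0.02, "y": -0.08, "z": -0.07, "wx": 0, "wy": 0, "wz": -30, "hand": 0}]' --grip_force 30

```text
time: 7.8
tool_pos: [0.5726, 0.0724, 0.0879]
tool_rot: [3.141, -0.002, 0.283]
contact_force: [-0.1, -0.5, 0.3]
opening: 0.0482
```

```bash
python3 -c "
from h import *
s=monitor.observe(); print(s['time'],s['tool_pos'],s['tool_rot'],s['contact_force'],s['opening'],s['qpos'])
F=(.5815,-.0545,-14.2)
p=fix([-.010,.095,.075],F); print(p); go(*p,-14.2+90)"
```

```text
7.8 [0.57263755 0.07241887 0.08790696] [ 3.14077693e+00 -2.25459879e-03  2.82815417e-01] [-0.1168942  -0.47236876  0.27782467] 0.04815911377136331 [-6.87882683e-03  5.74550094e-01  1.55894442e+00 -1.63037673e-04
  1.00570447e+00  1.28119014e+00]
[0.59510975 0.04005038 0.075     ]
d [0.0125 0.0373 0.013 ] w [  0.1  -0.1 -59.6]
```

move_arm --deltas '[{"x": 0.004, "y": 0.01, "z": 0, "wx": 0, "wy": 0, "wz": -10, "hand": 0}, {"x": 0.006, "y": 0.02, "z": 0, "wx": 0, "wy": 0, "wz": -20, "hand": 0}, {"x": 0.01, "y": 0.03, "z": 0, "wx": 0, "wy": 0, "wz": -30, "hand": 0}, {"x": 0.0125, "y": 0.037, "z": 0, "wx": 0, "wy": 0, "wz": -40, "hand": 0}, {"x": 0.0125, "y": 0.037, "z": 0.02, "wx": 0, "wy": 0, "wz": -50, "hand": 0}, {"x": 0.0125, "y": 0.037, "z": 0.04, "wx": 0, "wy": 0, "wz": -59.6, "hand": 0}, {"x": 0.0125, "y": 0.037, "z": 0.06, "wx": 0, "wy": 0, "wz": -59.6, "hand": 0}, {"x": 0.0125, "y": 0.037, "z": 0.071, "wx": 0, "wy": 0, "wz": -59.6, "hand": 0}]'

```text
time: 8.8
tool_pos: [0.594, 0.0393, 0.0142]
tool_rot: [-3.141, 0.0, 1.317]
contact_force: [-0.5, 0.1, 0.2]
opening: 0.0001
```

```bash
python3 -c "
from h import *
a=viewer.read_camera('scene')[:,:,::-1];b=viewer.read_camera('top')[:,:,::-1]
f=lambda i:cv2.resize(i,(400,400),interpolation=cv2.INTER_CUBIC)
cv2.imwrite('pics/s4.png',np.hstack([f(a[200:320,310:430]),f(b[230:330,345:445])]))
s=monitor.observe(); print(s['time'],s['tool_pos'],s['tool_rot'],s['contact_force'],s['opening'])
F=(.5815,-.0545,-14.2)
p=fix([-.010,.0745,.015],F); print(p); go(*p,-14.2+90)"
```

```text
8.9 [0.59361743 0.03936369 0.01415812] [-3.13980964e+00  4.64306894e-04  1.31706521e+00] [-0.00812531  0.38803165  0.70969128] 0.0002972108827344969
[0.59008095 0.02017675 0.015     ]
d [-0.0195  0.0014 -0.0008] w [-0.1  0.  -0.3]
```

View pics/s4.png

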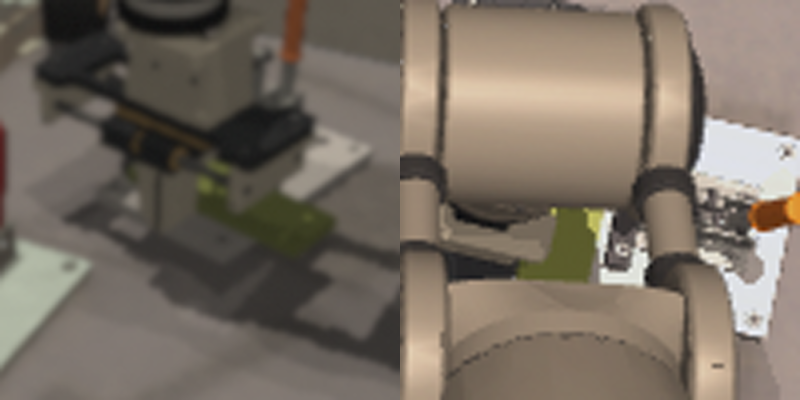

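The closed fingers stand on the plate left of the panel, with the panel flat (crop right, (570,245)). I'll push towards the long fence in small steps.

move_arm --deltas '[{"x": -0.01, "y": 0.001, "z": -0.0005, "wx": 0, "wy": 0, "wz": 0, "hand": 0}, {"x": -0.015, "y": 0.001, "z": -0.0005, "wx": 0, "wy": 0, "wz": 0, "hand": 0}, {"x": -0.018, "y": 0.001, "z": -0.0005, "wx": 0, "wy": 0, "wz": 0, "hand": 0}, {"x": -0.02, "y": 0.001, "z": -0.0005, "wx": 0, "wy": 0, "wz": 0, "hand": 0}, {"x": -0.022, "y": 0.001, "z": -0.0005, "wx": 0, "wy": 0, "wz": 0, "hand": 0}, {"x": -0.023, "y": 0.001, "z": -0.0005, "wx": 0, "wy": 0, "wz": 0, "hand": 0}, {"x": -0.024, "y": 0.001, "z": -0.0005, "wx": 0, "wy": 0, "wz": 0, "hand": 0}, {"x": -0.024, "y": 0.001, "z": -0.0005, "wx": 0, "wy": 0, "wz": 0, "hand": 0}]'

```text
time: 9.9
tool_pos: [0.5891, 0.0159, 0.0157]
tool_rot: [3.142, 0.0, 1.317]
contact_force: [0.5, 1.8, 0.1]
opening: 0.0002
```

move_arm --deltas '[{"x": -0.001, "y": 0, "z": 0, "wx": 0, "wy": 0, "wz": 0, "hand": 0}, {"x": -0.002, "y": 0, "z": 0, "wx": 0, "wy": 0, "wz": 0, "hand": 0}, {"x": -0.003, "y": 0, "z": 0, "wx": 0, "wy": 0, "wz": 0, "hand": 0}, {"x": -0.003, "y": 0, "z": 0, "wx": 0, "wy": 0, "wz": 0, "hand": 0}]'

```text
time: 10.4
tool_pos: [0.5887, 0.0142, 0.0157]
tool_rot: [3.141, -0.002, 1.317]
contact_force: [2.6, 7.8, 0.3]
opening: 0.0009
```

move_arm --deltas '[{"x": -0.001, "y": 0, "z": 0, "wx": 0, "wy": 0, "wz": 0, "hand": 0}, {"x": -0.001, "y": 0, "z": 0, "wx": 0, "wy": 0, "wz": 0, "hand": 0}, {"x": 0.005, "y": 0, "z": 0, "wx": 0, "wy": 0, "wz": 0, "hand": 0}, {"x": 0.015, "y": 0, "z": 0, "wx": 0, "wy": 0, "wz": 0, "hand": 0}, {"x": 0.015, "y": -0.02, "z": -0.04, "wx": 0, "wy": 0, "wz": 0, "hand": 0}, {"x": 0.0, "y": -0.07, "z": -0.06, "wx": 0, "wy": 0, "wz": 0, "hand": 0}, {"x": -0.02, "y": -0.12, "z": -0.06, "wx": 0, "wy": 0, "wz": 0, "hand": 0}, {"x": -0.03, "y": -0.132, "z": -0.03, "wx": 0, "wy": 0, "wz": 0, "hand": 0}]'

```text
time: 11.4
tool_pos: [0.4515, 0.0172, 0.0472]
tool_rot: [3.139, 0.0, 1.318]
contact_force: [1.3, -0.4, -0.3]
opening: 0.0002
```

```bash
python3 -c "
from h import *
b=viewer.read_camera('top')[:,:,::-1]
cv2.imwrite('pics/s5.png',cv2.resize(b[240:315,350:450],None,fx=8,fy=8,interpolation=cv2.INTER_CUBIC))
s=monitor.observe(); print(s['time'],s['tool_pos'],s['tool_rot'],s['contact_force'],s['opening'])
F=(.5815,-.0545,-14.2)
p=fix([-.100-.019,.033,.014],F); print(p); go(*p,-14.2+90)"
```

```text
11.45 [0.44823863 0.01689245 0.04319503] [-3.13626248e+00  1.38507951e-03  1.31746344e+00] [-3.49149744 -0.6066308  -2.80303599] 0.0007967423652225306
[0.47423115 0.00668328 0.014     ]
d [-0.0033  0.0279  0.0291] w [-0.3  0.1 -0.3]
```

View pics/s5.png

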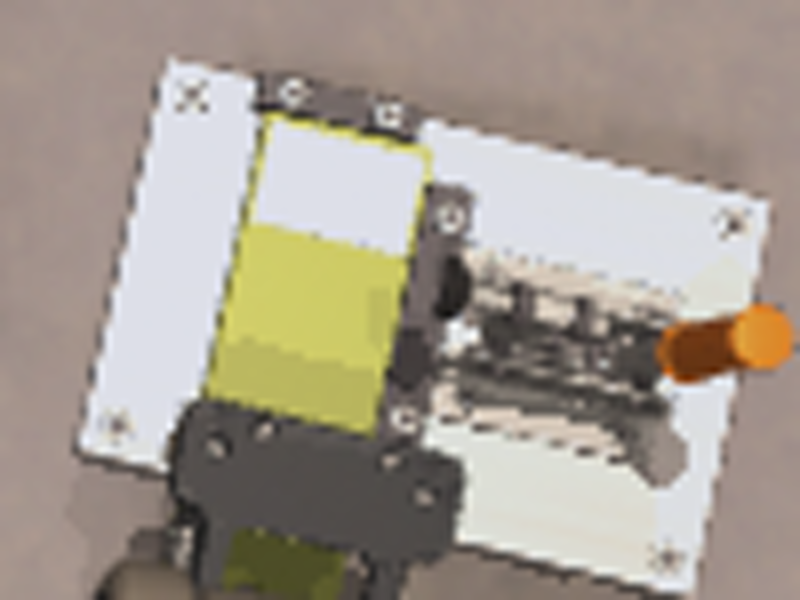

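The panel is flush along the long fence (crop x ≈ 375–430). A gap of perhaps 1 mm shows at the end stop (row about 112 against 105), so I'll nudge +x.

move_arm --deltas '[{"x": -0.003, "y": 0.008, "z": 0.015, "wx": 0, "wy": 0, "wz": 0, "hand": 0}, {"x": -0.003, "y": 0.012, "z": 0.03, "wx": 0, "wy": 0, "wz": 0, "hand": 0}, {"x": -0.003, "y": 0.018, "z": 0.03, "wx": 0, "wy": 0, "wz": 0, "hand": 0}, {"x": -0.003, "y": 0.021, "z": 0.03, "wx": 0, "wy": 0, "wz": 0, "hand": 0}, {"x": -0.003, "y": 0.023, "z": 0.03, "wx": 0, "wy": 0, "wz": 0, "hand": 0}, {"x": -0.003, "y": 0.025, "z": 0.03, "wx": 0, "wy": 0, "wz": 0, "hand": 0}, {"x": -0.003, "y": 0.026, "z": 0.03, "wx": 0, "wy": 0, "wz": 0, "hand": 0}, {"x": -0.003, "y": 0.026, "z": 0.03, "wx": 0, "wy": 0, "wz": 0, "hand": 0}]'

```text
time: 12.45
tool_pos: [0.4775, 0.0076, 0.0158]
tool_rot: [3.141, 0.0, 1.317]
contact_force: [0.2, 0.1, -0.4]
opening: 0.0006
```

move_arm --deltas '[{"x": 0, "y": 0.001, "z": 0, "wx": 0, "wy": 0, "wz": 0, "hand": 0}, {"x": 0, "y": 0.002, "z": 0, "wx": 0, "wy": 0, "wz": 0, "hand": 0}, {"x": 0, "y": 0.003, "z": 0, "wx": 0, "wy": 0, "wz": 0, "hand": 0}, {"x": 0, "y": 0.004, "z": 0, "wx": 0, "wy": 0, "wz": 0, "hand": 0}, {"x": 0, "y": 0.004, "z": 0, "wx": 0, "wy": 0, "wz": 0, "hand": 0}]'

```text
time: 13.08
tool_pos: [0.4815, 0.0066, 0.0157]
tool_rot: [3.141, 0.0, 1.317]
contact_force: [-0.6, 0.6, -0.2]
opening: 0.0004
```

move_arm --deltas '[{"x": 0, "y": 0.001, "z": 0, "wx": 0, "wy": 0, "wz": 0, "hand": 0}, {"x": 0, "y": 0.002, "z": 0, "wx": 0, "wy": 0, "wz": 0, "hand": 0}, {"x": 0, "y": 0.003, "z": 0, "wx": 0, "wy": 0, "wz": 0, "hand": 0}, {"x": 0, "y": 0.004, "z": 0, "wx": 0, "wy": 0, "wz": 0, "hand": 0}, {"x": 0, "y": 0.004, "z": 0, "wx": 0, "wy": 0, "wz": 0, "hand": 0}]'

```text
time: 13.7
tool_pos: [0.4842, 0.0059, 0.0155]
tool_rot: [-3.139, 0.0, 1.317]
contact_force: [-4.3, 1.2, 2.4]
opening: 0.0004
```

move_arm --deltas '[{"x": 0, "y": 0.001, "z": 0, "wx": 0, "wy": 0, "wz": 0, "hand": 0}, {"x": 0, "y": 0.002, "z": 0, "wx": 0, "wy": 0, "wz": 0, "hand": 0}, {"x": 0, "y": 0.002, "z": 0, "wx": 0, "wy": 0, "wz": 0, "hand": 0}]'

```text
time: 14.08
tool_pos: [0.4844, 0.0058, 0.0153]
tool_rot: [-3.136, 0.0, 1.317]
contact_force: [-9.7, 2.5, 6.7]
opening: 0.0006
```

Both pushes ended against solid stops. Next I'll compute the moves to the handle and along the press arc.

```bash
cat >> h.py <<'E'
F=(.5815,-.0545,-14.2)
def cur():
    s=monitor.observe(); p=s["tool_pos"]; q=Rn.from_euler("z",-F[2],degrees=True).apply(p-[F[0],F[1],0]); f=Rn.from_euler("z",-F[2],degrees=True).apply(s["contact_force"])
    print("t",s["time"],"fixture xyz mm",(q*1000).round(1),"force fix",f.round(1),"rot",s["tool_rot"].round(3)); return q*1000
E
python3 -c "
from h import *
q=cur()
for h in np.r_[np.arange(0,1.3,.15),1.35,1.42]:
    e=1.49-h; y=-59-80*np.cos(e)+7.5*np.sin(e)+9.5; z=45+80*np.sin(e)+7.5*np.cos(e); print(round(h,2),round(y,1),round(z,1))"
```

```text
t 14.075 fixture xyz mm [-108.9   34.7   15.3] force fix [-10.    0.    6.7] rot [-3.136  0.     1.317]
0.0 -48.5 125.3
0.15 -60.5 124.6
0.3 -72.3 122.1
0.45 -83.5 117.8
0.6 -94.0 111.9
0.75 -103.5 104.5
0.9 -111.8 95.7
1.05 -118.7 85.9
1.2 -124.0 75.1
1.35 -127.7 63.6
1.42 -128.8 58.1
```

move_arm --deltas '[{"x": 0, "y": -0.006, "z": 0, "wx": 0, "wy": 0, "wz": 0, "hand": 0}, {"x": 0, "y": -0.02, "z": -0.02, "wx": 0, "wy": 0, "wz": 0, "hand": 0}, {"x": 0, "y": -0.02, "z": -0.08, "wx": 0, "wy": 0, "wz": 0, "hand": 0}, {"x": 0, "y": -0.01, "z": -0.14, "wx": 0, "wy": 0, "wz": 0, "hand": 0}, {"x": -0.02, "y": 0.04, "z": -0.155, "wx": 0, "wy": 0, "wz": 0, "hand": 0}, {"x": -0.05, "y": 0.085, "z": -0.155, "wx": 0, "wy": 0, "wz": 0, "hand": 0}, {"x": -0.073, "y": 0.109, "z": -0.155, "wx": 0, "wy": 0, "wz": 0, "hand": 0}, {"x": -0.073, "y": 0.109, "z": -0.155, "wx": 0, "wy": 0, "wz": 0, "hand": 0}]'

```text
time: 15.08
tool_pos: [0.5758, -0.0951, 0.1704]
tool_rot: [3.139, 0.001, 1.315]
contact_force: [-0.3, 0.7, -0.8]
opening: 0.0006
```

```bash
python3 -c "
from h import *
a=viewer.read_camera('scene')[:,:,::-1];b=viewer.read_camera('top')[:,:,::-1]
f=lambda i:cv2.resize(i,(400,400),interpolation=cv2.INTER_CUBIC)
cv2.imwrite('pics/s6.png',np.hstack([f(a[150:290,330:470]),f(b[240:340,350:450])]))
cur()"
```

```text
t 15.175 fixture xyz mm [  2.4 -38.9 170.4] force fix [-0.2  0.  -0. ] rot [ 3.142 -0.     1.317]
```

View pics/s6.png

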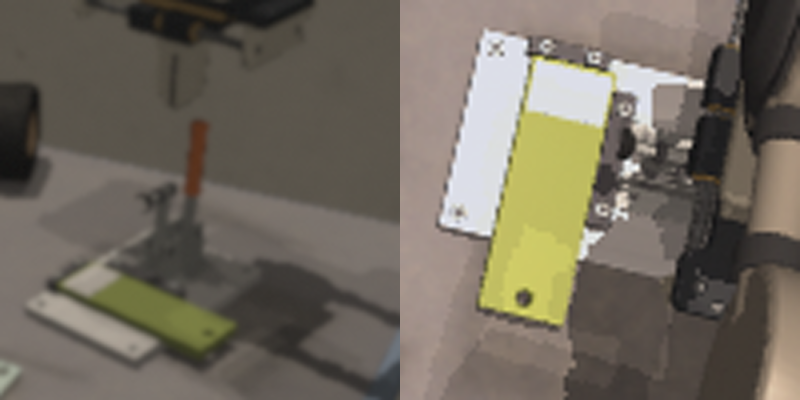

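The panel sits home, with its far edge on the end stop and its right edge on the long fence. The fingers are above and on the work side of the handle. I'll start pressing along the arc.

move_arm --deltas '[{"x": 0, "y": -0.002, "z": 0.03, "wx": 0, "wy": 0, "wz": 0, "hand": 0}, {"x": 0, "y": -0.002, "z": 0.045, "wx": 0, "wy": 0, "wz": 0, "hand": 0}, {"x": -0.005, "y": -0.002, "z": 0.045, "wx": 0, "wy": 0, "wz": 0, "hand": 0}, {"x": -0.01, "y": -0.002, "z": 0.045, "wx": 0, "wy": 0, "wz": 0, "hand": 0}, {"x": -0.021, "y": -0.002, "z": 0.046, "wx": 0, "wy": 0, "wz": 0, "hand": 0}, {"x": -0.033, "y": -0.002, "z": 0.048, "wx": 0, "wy": 0, "wz": 0, "hand": 0}, {"x": -0.045, "y": -0.002, "z": 0.053, "wx": 0, "wy": 0, "wz": 0, "hand": 0}, {"x": -0.055, "y": -0.002, "z": 0.059, "wx": 0, "wy": 0, "wz": 0, "hand": 0}]'

```text
time: 16.18
tool_pos: [0.5584, -0.1468, 0.1114]
tool_rot: [3.141, 0.0, 1.317]
contact_force: [0.2, 0.6, -0.1]
opening: 0.0003
```

```bash
python3 -c "
from h import *
cur()"
```

```text
t 16.175 fixture xyz mm [  0.3 -95.2 111.4] force fix [ 0.1  0.6 -0.1] rot [3.141 0.    1.317]
```

move_arm --deltas '[{"x": -0.0095, "y": 0, "z": 0.0075, "wx": 0, "wy": 0, "wz": 0, "hand": 0}, {"x": -0.018, "y": 0, "z": 0.016, "wx": 0, "wy": 0, "wz": 0, "hand": 0}, {"x": -0.025, "y": 0, "z": 0.026, "wx": 0, "wy": 0, "wz": 0, "hand": 0}, {"x": -0.03, "y": 0, "z": 0.037, "wx": 0, "wy": 0, "wz": 0, "hand": 0}, {"x": -0.033, "y": 0, "z": 0.043, "wx": 0, "wy": 0, "wz": 0, "hand": 0}, {"x": -0.034, "y": 0, "z": 0.048, "wx": 0, "wy": 0, "wz": 0, "hand": 0}, {"x": -0.034, "y": 0, "z": 0.05, "wx": 0, "wy": 0, "wz": 0, "hand": 0}, {"x": -0.034, "y": 0, "z": 0.05, "wx": 0, "wy": 0, "wz": 0, "hand": 0}]'

```text
time: 17.18
tool_pos: [0.5501, -0.1786, 0.0632]
tool_rot: [3.141, 0.001, 1.318]
contact_force: [-4.5, 1.1, 12.5]
opening: 0.0003
```

```bash
python3 -c "
from h import *
cur()"
```

```text
t 17.175 fixture xyz mm [  -0.  -128.    63.2] force fix [-4.7 -0.1 12.5] rot [3.141e+00 1.000e-03 1.318e+00]
```

move_arm --deltas '[{"x": 0, "y": 0, "z": 0.002, "wx": 0, "wy": 0, "wz": 0, "hand": 0}, {"x": 0, "y": 0, "z": 0.003, "wx": 0, "wy": 0, "wz": 0, "hand": 0}, {"x": 0, "y": 0, "z": 0.003, "wx": 0, "wy": 0, "wz": 0, "hand": 0}]'

```text
time: 17.55
tool_pos: [0.5503, -0.1787, 0.0625]
tool_rot: [3.14, 0.001, 1.318]
contact_force: [-10.5, 3.2, 30.0]
opening: 0.0004
```

The handle is solid on its stop: 30 N with no further travel. I'll lift off, move to the fence side at the overhang, and take a picture on the way.

move_arm --deltas '[{"x": 0.003, "y": 0, "z": -0.03, "wx": 0, "wy": 0, "wz": 0, "hand": 0}, {"x": 0.01, "y": -0.02, "z": -0.07, "wx": 0, "wy": 0, "wz": 10, "hand": 0}, {"x": 0.03, "y": -0.05, "z": -0.08, "wx": 0, "wy": 0, "wz": 20, "hand": 0}, {"x": 0.05, "y": -0.08, "z": -0.08, "wx": 0, "wy": 0, "wz": 30, "hand": 0}, {"x": 0.07, "y": -0.09, "z": -0.08, "wx": 0, "wy": 0, "wz": 40, "hand": 0}, {"x": 0.085, "y": -0.08, "z": -0.08, "wx": 0, "wy": 0, "wz": 50, "hand": 0}, {"x": 0.09, "y": -0.07, "z": -0.08, "wx": 0, "wy": 0, "wz": 60, "hand": 0}, {"x": 0.09, "y": -0.068, "z": -0.08, "wx": 0, "wy": 0, "wz": 70, "hand": 0}]' --grip_force 40

```text
time: 18.55
tool_pos: [0.5074, -0.0738, 0.1384]
tool_rot: [3.142, -0.0, 0.091]
contact_force: [0.1, 0.2, -0.4]
opening: 0.0005
```

```bash
python3 -c "
from h import *
cur(); go(*fix([-.068,-.022,.06],F),-14.5)
a=viewer.read_camera('scene')[:,:,::-1];b=viewer.read_camera('top')[:,:,::-1]
f=lambda i:cv2.resize(i,(400,400),interpolation=cv2.INTER_CUBIC)
cv2.imwrite('pics/s7.png',np.hstack([f(a[190:300,340:450]),f(b[240:340,350:450])]))"
```

```text
t 18.55 fixture xyz mm [-67.1 -36.9 138.4] force fix [ 0.   0.2 -0.4] rot [ 3.142 -0.     0.091]
d [ 0.0041 -0.0144  0.0784] w [ 0.  -0.  19.7]
```

View pics/s7.png

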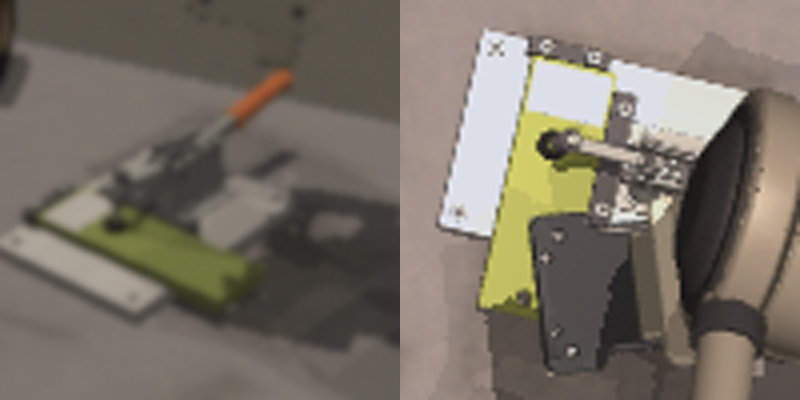

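The foot sits on the panel at (550,143), the handle is down, and the panel is still in the corner. I'll check the handle angle by projection while the fingers go down at the overhang.

move_arm --deltas '[{"x": 0.003, "y": -0.007, "z": 0.02, "wx": 0, "wy": 0, "wz": 10, "hand": 0}, {"x": 0.004, "y": -0.012, "z": 0.05, "wx": 0, "wy": 0, "wz": 19.7, "hand": 0}, {"x": 0.004, "y": -0.012, "z": 0.08, "wx": 0, "wy": 0, "wz": 19.7, "hand": 0}, {"x": 0.004, "y": -0.012, "z": 0.105, "wx": 0, "wy": 0, "wz": 19.7, "hand": 0}, {"x": 0.004, "y": -0.012, "z": 0.118, "wx": 0, "wy": 0, "wz": 19.7, "hand": 0}, {"x": 0.004, "y": -0.012, "z": 0.122, "wx": 0, "wy": 0, "wz": 19.7, "hand": 0}, {"x": 0.004, "y": -0.012, "z": 0.122, "wx": 0, "wy": 0, "wz": 19.7, "hand": 0}]'

```text
time: 19.52
tool_pos: [0.51, -0.0622, 0.0171]
tool_rot: [3.141, -0.001, -0.248]
contact_force: [0.0, -0.1, 0.4]
opening: 0.0001
```

```bash
python3 -c "
from h import *
cur()
for h in (0.9,1.2,1.35):
    e=1.49-h; print(h,((w2px('scene',fix([0,-.059-.1*np.cos(e),.045+.1*np.sin(e)],F))-[340,190])*400/110).round(0))"
```

```text
t 19.525 fixture xyz mm [-67.4 -24.9  17.1] force fix [ 0.1 -0.1  0.4] rot [ 3.141e+00 -1.000e-03 -2.480e-01]
0.9 [[274.  36.]]
1.2 [[281.  64.]]
1.35 [[282.  80.]]
```

move_arm --deltas '[{"x": 0, "y": -0.005, "z": 0, "wx": 0, "wy": 0, "wz": 0, "hand": 0}, {"x": 0, "y": -0.009, "z": 0, "wx": 0, "wy": 0, "wz": 0, "hand": 0}, {"x": 0, "y": -0.011, "z": 0, "wx": 0, "wy": 0, "wz": 0, "hand": 0}, {"x": 0, "y": -0.012, "z": 0, "wx": 0, "wy": 0, "wz": 0, "hand": 0}, {"x": 0, "y": -0.013, "z": 0, "wx": 0, "wy": 0, "wz": 0, "hand": 0}, {"x": 0, "y": -0.014, "z": 0, "wx": 0, "wy": 0, "wz": 0, "hand": 0}, {"x": 0, "y": -0.015, "z": 0, "wx": 0, "wy": 0, "wz": 0, "hand": 0}, {"x": 0, "y": -0.015, "z": 0, "wx": 0, "wy": 0, "wz": 0, "hand": 0}]'

```text
time: 20.52
tool_pos: [0.5134, -0.0474, 0.0167]
tool_rot: [3.142, 0.0, -0.248]
contact_force: [0.7, -0.5, -0.0]
opening: 0.0003
```

move_arm --deltas '[{"x": 0, "y": -0.002, "z": 0, "wx": 0, "wy": 0, "wz": 0, "hand": 0}, {"x": 0, "y": -0.004, "z": 0, "wx": 0, "wy": 0, "wz": 0, "hand": 0}, {"x": 0, "y": -0.006, "z": 0, "wx": 0, "wy": 0, "wz": 0, "hand": 0}, {"x": 0, "y": -0.007, "z": 0, "wx": 0, "wy": 0, "wz": 0, "hand": 0}, {"x": 0, "y": -0.007, "z": 0, "wx": 0, "wy": 0, "wz": 0, "hand": 0}]'

```text
time: 21.15
tool_pos: [0.5151, -0.0406, 0.0167]
tool_rot: [3.141, -0.0, -0.248]
contact_force: [-0.4, 0.7, 0.1]
opening: 0.0005
```

move_arm --deltas '[{"x": 0, "y": -0.001, "z": 0, "wx": 0, "wy": 0, "wz": 0, "hand": 0}, {"x": 0, "y": -0.002, "z": 0, "wx": 0, "wy": 0, "wz": 0, "hand": 0}, {"x": 0, "y": -0.003, "z": 0, "wx": 0, "wy": 0, "wz": 0, "hand": 0}, {"x": 0, "y": -0.003, "z": 0, "wx": 0, "wy": 0, "wz": 0, "hand": 0}]'

```text
time: 21.65
tool_pos: [0.5157, -0.0387, 0.0168]
tool_rot: [3.14, 0.0, -0.248]
contact_force: [-2.0, -5.3, 1.5]
opening: 0.0007
```

move_arm --deltas '[{"x": 0, "y": -0.0003, "z": 0, "wx": 0, "wy": 0, "wz": 0, "hand": 0}, {"x": 0, "y": -0.0006, "z": 0, "wx": 0, "wy": 0, "wz": 0, "hand": 0}, {"x": 0, "y": -0.0006, "z": 0, "wx": 0, "wy": 0, "wz": 0, "hand": 0}]'

```text
time: 22.02
tool_pos: [0.5157, -0.0385, 0.0168]
tool_rot: [3.14, 0.0, -0.248]
contact_force: [-2.3, -8.6, 1.5]
opening: 0.0003
```

```bash
python3 -c "
from h import *
cur()"
```

```text
t 22.025 fixture xyz mm [-67.7  -0.7  16.8] force fix [-0.1 -8.9  1.5] rot [ 3.14   0.    -0.248]
```

The push reads 8.9 N with the grasp point 11 mm on the fence side. I'll hold briefly, then withdraw.

move_arm --deltas '[{"x": 0, "y": 0, "z": 0, "wx": 0, "wy": 0, "wz": 0, "hand": 0}, {"x": 0, "y": 0, "z": 0, "wx": 0, "wy": 0, "wz": 0, "hand": 0}, {"x": 0, "y": 0, "z": 0, "wx": 0, "wy": 0, "wz": 0, "hand": 0}]'

```text
time: 22.4
tool_pos: [0.5157, -0.0386, 0.0168]
tool_rot: [3.14, 0.0, -0.248]
contact_force: [-2.9, -7.4, 1.6]
opening: 0.0007
```

move_arm --deltas '[{"x": 0, "y": 0.005, "z": 0, "wx": 0, "wy": 0, "wz": 0, "hand": 0}, {"x": 0, "y": 0.015, "z": 0, "wx": 0, "wy": 0, "wz": 0, "hand": 0}, {"x": 0, "y": 0.022, "z": 0, "wx": 0, "wy": 0, "wz": 0, "hand": 0}, {"x": 0, "y": 0.022, "z": -0.05, "wx": 0, "wy": 0, "wz": 0, "hand": 0}, {"x": 0, "y": 0.022, "z": -0.11, "wx": 0, "wy": 0, "wz": 0, "hand": 0}, {"x": -0.03, "y": 0.04, "z": -0.15, "wx": 0, "wy": 0, "wz": 0, "hand": 0}, {"x": -0.08, "y": 0.08, "z": -0.17, "wx": 0, "wy": 0, "wz": 0, "hand": 0}, {"x": -0.12, "y": 0.11, "z": -0.17, "wx": 0, "wy": 0, "wz": 0, "hand": 0}]'

```text
time: 23.4
tool_pos: [0.3717, -0.1152, 0.1881]
tool_rot: [3.14, -0.003, -0.248]
contact_force: [-0.1, -0.4, -0.8]
opening: 0.0002
```

```bash
python3 -c "
from h import *
cur()
b=viewer.read_camera('top')[:,:,::-1]; cv2.imwrite('pics/t8.png',b)
o=cv2.imread('pics/top0.png'); d=cv2.absdiff(o,b).max(2)
for n,(x,y,w,hh) in dict(calliper=(155,200,100,75),jar=(318,170,40,45),weight=(180,305,30,30)).items(): print(n,(d[y:y+hh,x:x+w]>60).sum())
cv2.imwrite('pics/s8.png',cv2.resize(b[240:315,350:450],None,fx=8,fy=8,interpolation=cv2.INTER_CUBIC))"
```

```text
t 23.4 fixture xyz mm [-188.5 -110.3  188.1] force fix [-0.  -0.4 -0.8] rot [ 3.14e+00 -3.00e-03 -2.48e-01]
calliper 0
jar 0
weight 0
```

View pics/s8.png

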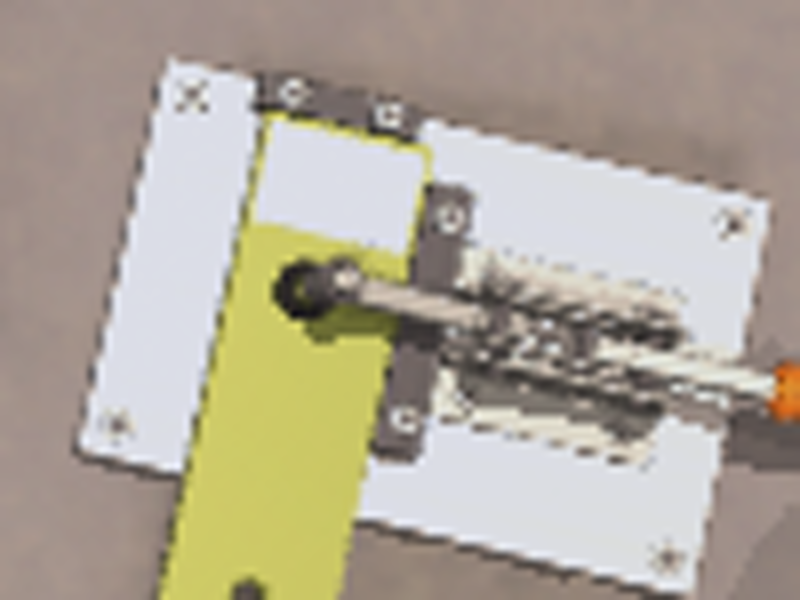

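The panel lies flush on both fences with the foot on it at (300,290) and the handle flat, and the bystanders show no pixel change. Handing in.

```bash
python3 -c "
from h import *
print(robot.hand_in())"
```

```text
the job is handed in; nothing more can be done
None
```

The job is handed in at about 23.4 s of the 67 s allowed. The panel is clamped home in the corner and the proof push is done. The hand-in gives no verdict, so everything below comes from my own readings and pictures.

- **Placing:** I gripped the panel near its hole end and laid it on the plate. I slid it against the end stop, then the long fence, then nudged it along to the end stop again. Each slide ended against something solid, at about 8 to 10 N.
- **Clamp:** I pressed the handle along its arc to the stop, where it took 30 N with almost no further travel. After I let go it stayed down: the end of the grip appears where an angle of 1.35 rad predicts, and the foot sits on the panel.
- **Proof push:** I pushed from the fence side on the overhanging end, with the grasp point about 11 mm on the fence side. It read 8.9 N and held for about half a second, 8.0 N at the last reading. The fingertip moved only about 0.2 mm once it was pressing.
- **Final picture:** The panel is flush with both fences and the robot is clear. The calliper, jar and weight show no change from the start.

**Not confirmed:**
- I couldn't measure the foot's force.
- The camera resolves only about 2 mm per pixel, so the 1.5 mm fit rests mainly on feeling the solid stops.
- The far edge in the last picture looks the same as before the final nudge, when I suspected a gap of about 1 mm. The nudge itself stopped solidly.

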